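Empty compact through the self-closing bin flap

TASK

Throw away the empty pink compact that lies on top of the clear drawer unit: with one finger push the unit's self-closing flap inwards and keep it open, and with the other finger push the compact over the edge until it drops into the bin below; only then let the flap swing shut. Slide the compact, do not pinch it or lift it, and leave the gold tin beside it and everything else on the dresser as they are.

Things in the scene. Friction and masses are not known exactly. Their poses are not given: they have to be found in the camera images.
- unit: Clear polystyrene mini drawer unit, fixed, 190 mm wide (y), foot 8 mm above the dresser top. Origin: at foot level straight below lip. Its x points level from the deck into the bin, y left along the lip, z up. Flat white deck, no rim, at z = 100 mm from x = -130 mm (drawers below) to x = 0; also beside the mouth, out to y = +-95 mm
- lip (a point): Middle of the deck's edge at the bin mouth (unit x 0, y 0, z 100 mm), axes as the unit's. The mouth spans x = 0 to 85 mm, y = -60 to 60 mm, between 3 mm white cheeks (y = +-61 to 64 mm) that rise alongside the flap; a hood, top 138 mm above the foot, covers x = 87 to 115 mm
- bin (a point): Middle of the bin's floor, 4 mm above the foot. The bin is 92 mm deep below the deck's underside and spans unit x = -42 to 112 mm, y = -60 to 60 mm, so it reaches 42 mm back under the deck
- flap (a joint): Smoke-blue flap over the mouth, 116 x 3 mm. Hinge at its upper far edge (unit x 85, z 140 mm, barrel radius 3 mm, axis along y); it slopes down to the lip at 25 degrees. Value in rad: 0 shut, growing as the lower edge swings down into the bin, to 1.25. A spring shuts it when let go: 0.5 N at the lower edge starts it, 1 to 4 N nearer the hinge opens it wide; the compact's weight does not
- flap_edge (a point): Middle of the flap's lower, swinging edge, 94 mm from the hinge
- compact: Empty compact to throw away: open square pink plastic base with a bare silver pan, 36 x 36 x 12 mm, about 20 g. Lies on the deck, centre 35 to 55 mm short of the lip, before the left or right half of the mouth, turned up to 17 degrees from the unit's axes. Origin: centre of its underside, z up
- tin: Closed round gold lip balm tin to keep, 36 mm across, 17 mm high, 35 g. On the deck before the other half of the mouth, 60 to 75 mm from the compact's centre. Origin: centre of its underside
- tray: Black ceramic tray, fixed, 310 (x) x 460 (y) x 20 mm, floor 8 mm thick; the unit stands in its middle. Origin: centre of its underside
- bottle: Tall square glass bottle, 56 x 56 x 175 mm, standing on the tray beside the unit. Origin: centre of its underside
- flask: Round green flask with silver cap, 72 mm across, 106 mm high, standing on the tray beside the unit. Origin: centre of its underside
- tumbler: Ribbed glass tumbler holding hair ties, 72 mm across, 85 mm high, standing on the tray beside the unit. Origin: centre of its underside
- lipstick: Shut black lipstick standing on the tray beside the unit, 21 mm across, 74 mm high. Origin: centre of its underside
- hairbrush: Wooden hairbrush lying on the dresser to the right, 195 x 60 x 30 mm. Origin: on its underside near the middle
- jar: Low white cream jar with a gold lid on the dresser to the left, 64 mm across, 52 mm high. Origin: centre of its underside
Not all that is in view belongs to the job. Leave any blue or turquoise look-alike of the compact alone.

How it is judged:
By the outcome, as a careful person would: the job done as asked, in the order asked, and still so for the second after the job is handed in, with the robot touching nothing.
It also fails if it takes over 35 s, if anything falls off the work surface, if the arm or the gripper's body presses on something with over 40 N, if the wrist force passes 120 N, or if a joint passes its speed limit or range.

ROBOT

A 6-joint arm with a two-finger parallel gripper is mounted at the origin on the work surface. World frame = base frame: x ahead of the robot, y to its left, z up, the work surface at z = 0. Lengths are in m, angles in rad, forces in N, time in s.
With the tool pointing down it reaches from about 0.375 to 0.975 m from the base axis. Payload 3.8 kg.
Tool frame: the origin (TCP) lies on the mounting face of the last link; the fingertips stand 173 mm ahead of it and the grasp point (between the pads) lies 155 mm ahead of it; z points along the fingers, y is the direction in which the jaws open and shut (so a half turn about z gives the same grasp; the last joint's range is limited). The gripper opens to 85 mm and grips with 20 to 120 N. Pads are 22 mm wide; open, the fingers measure 114 mm over their backs; the gripper's body (76 mm by 85 mm) begins 54 mm behind the grasp point. The pads swing forward as they close: fully open they stand 13 mm farther back than shut.
Start: joints at [1.122, 0.264, 1.604, -0, 1.274, -0.037], TCP at [0.27, 0.619, 0.405] pointing down, gripper open.
Joint ranges: [-2.63, 2.63], [-0.94, 2.18], [0.31, 2.57], [-1.31, 4.45], [0, 2.66], [-2.55, 2.55]. Speed limits (rad/s): [2.57, 2.57, 3.14, 3.14, 3.14, 3.14].

INTERFACE

Orientations are given as a rotation vector (axis times angle).
In Python, from workcell import bot, imaging, order gives the robot as it stands. The module is installed in compiled form; this text tells all that it offers.
- The arm moves only by the shell command python3 -m creep 'ROWS' [OPENING] [FORCE]. ROWS is JSON, a list of rows, each an object with "slide": the shift along the tool's x, y, z each as a share of 25 mm, from -1 to 1, a list of three; "angular": the turn, a rotation vector about the tool's x, y, z each as a share of 4 degrees, from -1 to 1, a list of three. A call has 1 to 5 rows; each row shifts and turns the commanded pose from where the row before left it, along the tool's axes as they then stand; what a row does not reach is not made up. A row lasts 1/12 s, in which the tool goes at most 41.7 mm and 7.16 degrees, less where a joint would pass 70% of its speed; a pose out of reach is approached as far as the arm can. A call with a number of a shift or a turn outside -1 to 1 is refused whole. A call with a gripper value outside its range is refused whole. OPENING is the closure, from -1 (fully open) to 1 (shut), set as the call begins (- or left out, the last holds). The fingers move at their own pace and stop on an object; FORCE is the grip in N (left out, the last holds). Time passes only in rows, so rows that do not move let the fingers close. It gives the time, the measured TCP pose, the force and the opening at its end, in the units of the state.
- bot.read_state(): the state, without advancing time (a new reading comes with each control period).
- imaging.read_camera(name): name is "scene" or "top" or "wrist"; returns (picture, depth): 420x560x3 uint8, red, green, blue; 420x560 float32, m along the optical axis (not along the pixel's ray), 0 where there is no reading.
- imaging.camera_model(name): a dict with "fovy" (degrees; the focal length in pixels is half the picture's height over the tangent of half this angle, whatever the lens; pixels are square), "cx", "cy" (the principal point, pixels), "k1" (the pictures are not rectified: a ray, as slopes to the right and down, at radius r is drawn at 1 + k1 r^2 times it, then the intrinsics apply), "camera_from_world" (4x4, takes a point from world to camera coordinates); the wrist camera has in their place "tool_from_camera" (4x4, takes a point from camera to tool coordinates, whose origin is the TCP and whose axes are the flange's). Camera axes: x right, y down, z forward; pixel columns grow to the right and rows downward; lengths in m; the calibration is good to about 2 mm. A picture is of the moment at which its call begins: read the wrist's pose just before it. camera_model takes no time and is no camera call.
- order.finish_job(): hands the job in, once; it reports no verdict.
The state is a dict: "time": time; "q": joint angles; "joint_vel": joint speeds; "joint_torque": joint torques, N m; "tool_pos": TCP position; "tcp_rot": TCP orientation; "wrist_force": force on the tool from outside, world axes, zero at the start; "torque": the same for the moment, N m; "width": opening from 0.0 (shut) to 1.0 (fully open).
Only numpy, scipy, OpenCV 4.12 (cv2) and the standard library are available. Lean on these libraries where they do the work, as an engineer would, in place of code of your own. Each camera call takes 0.05 s, during which the arm holds its last target.

## Working session

There is one attempt and no reset: what is moved stays moved. The work goes in short steps, Python scripts to look and compute and a shell command to move; the robot and the scene stay as the last step left them, time stands still between calls to the robot, and variables do not carry over. Pictures are saved under pics/ and viewed, and the job is handed in when it is done.

```bash
mkdir -p pics; ls
cat > h.py <<'E'
import numpy as np, cv2
from workcell import bot, imaging, order
def snap(n,fn):
    p,d=imaging.read_camera(n); cv2.imwrite('pics/'+fn+'.png',p[:,:,::-1]); np.savez('pics/'+fn+'.npz',p=p,d=d); return p,d
def ray(m,u,v,h=420):
    f=h/2/np.tan(np.radians(m['fovy'])/2)
    a=np.array([(u-m['cx'])/f,(v-m['cy'])/f]); b=a.copy()
    for _ in range(30): b=a/(1+m['k1']*(b@b))
    return np.array([b[0],b[1],1.])
def toworld(m):
    return np.linalg.inv(np.array(m['camera_from_world']))
def onplane(m,u,v,z):
    T=toworld(m); r=T[:3,:3]@ray(m,u,v); o=T[:3,3]; return o+r*(z-o[2])/r[2]
def atdepth(m,u,v,d):
    T=toworld(m); return T[:3,:3]@(ray(m,u,v)*d)+T[:3,3]
E
python3 - <<'E'
from h import *
print(bot.read_state())
for n in('scene','top'):
    m=imaging.camera_model(n); print(n,{k:np.round(v,4).tolist() for k,v in m.items()})
    snap(n,n+'0')
E
```

```text
pics
{'time': 0.0, 'q': array([ 1.12210260e+00,  2.64780546e-01,  1.60541728e+00, -1.32729191e-05,
        1.27366530e+00, -3.68845905e-02]), 'joint_vel': array([-1.66082908e-03, -8.86501013e-05,  6.45379934e-04,  1.01125197e-04,
        3.04034323e-05,  7.63150932e-04]), 'joint_torque': array([ 7.19931759e-04, -5.15120244e+01, -3.67311895e+01, -8.48916739e-05,
        1.31351617e-02,  1.46399407e-05]), 'tool_pos': array([0.27002376, 0.61825717, 0.40331973]), 'tcp_rot': array([-0.64219164, -3.07470816,  0.00346605]), 'wrist_force': array([-0.14119362,  0.21176309, -0.32879511]), 'torque': array([-0.02373414, -0.03634743,  0.02942273]), 'width': 0.9928774623119471}
scene {'fovy': 47.2677, 'cx': 281.6365, 'cy': 204.8462, 'k1': -0.1424, 'camera_from_world': [[0.8606, 0.5088, 0.0203, -0.4086], [0.3101, -0.4921, -0.8135, -0.0569], [-0.4039, 0.7064, -0.5813, 1.9033], [0.0, 0.0, 0.0, 1.0]]}
top {'fovy': 55.2361, 'cx': 271.6615, 'cy': 205.7718, 'k1': -0.065, 'camera_from_world': [[-0.0092, -1.0, 0.0015, 0.0016], [-0.9923, 0.009, -0.1235, 0.4962], [0.1234, -0.0026, -0.9923, 1.1834], [0.0, 0.0, 0.0, 1.0]]}
```

View pics/scene0.png

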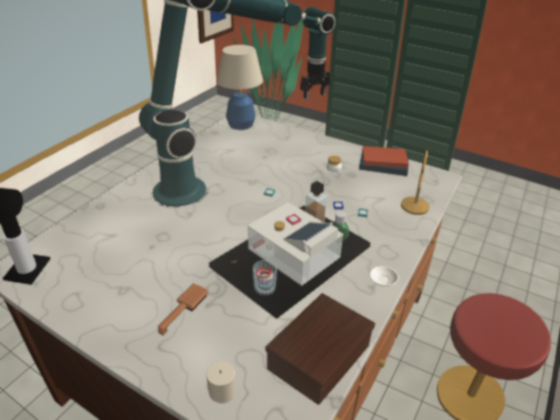

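View pics/top0.png

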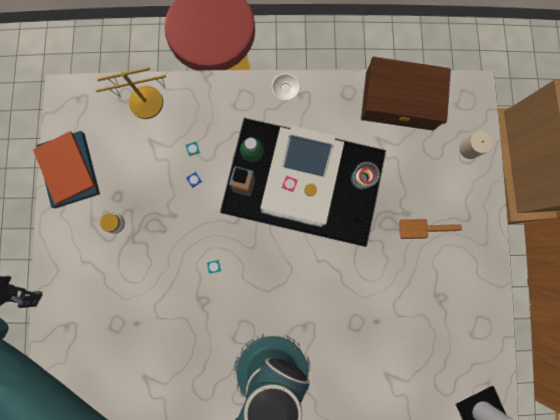

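Top view: candidates are the pink compact on the deck (289,184), turquoise look-alikes (193,149) and (214,267), and a blue one (194,180). By the description it is the pink one on the deck. The tin is at (310,190). I'll check this in a close crop and measure.

Run:
```python
from h import *
p=np.load('pics/top0.npz')['p']
c=cv2.resize(p[110:255,210:400],None,fx=4.2,fy=4.1,interpolation=cv2.INTER_CUBIC); cv2.imwrite('pics/topcrop.png',c[:,:,::-1])
p=np.load('pics/scene0.npz')['p']
c=cv2.resize(p[170:310,200:380],None,fx=4.2,fy=4.2,interpolation=cv2.INTER_CUBIC); cv2.imwrite('pics/scenecrop.png',c[:,:,::-1])
```

```text
(no output)
```

View pics/topcrop.png

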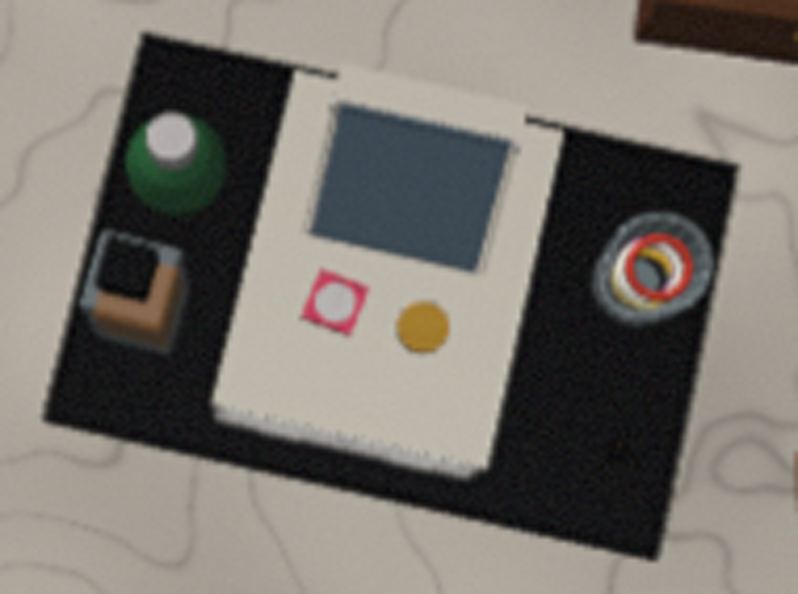

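View pics/scenecrop.png

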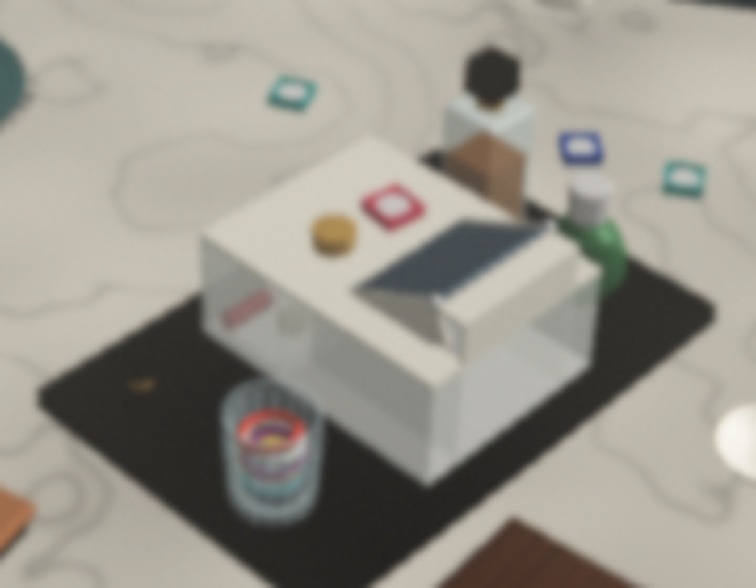

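```bash
cat > meas.py <<'E'
from h import *
z=np.load('pics/top0.npz'); p,d=z['p'],z['d']; m=imaging.camera_model('top')
hsv=cv2.cvtColor(p,cv2.COLOR_RGB2HSV)
roi=np.zeros(p.shape[:2],bool); roi[110:255,210:400]=1
def comp(mask,near):
    n,l,s,c=cv2.connectedComponentsWithStats((mask&roi).astype(np.uint8))
    i=min((i for i in range(1,n) if s[i,4]>25),key=lambda i:np.hypot(*(c[i]-near))); return l==i,c[i],s[i]
H,S,V=[hsv[...,i].astype(int) for i in range(3)]
for name,mask,near,zz in (('pink',(H>160)&(S>90),(289,184),.120),('tin',(H>15)&(H<30)&(S>140)&(V>90),(310,190),.125),('flap',(H>95)&(H<120)&(S>50)&(V>40)&(V<140),(307,155),.108)):
    k,c,s=comp(mask,near)
    k=cv2.morphologyEx(k.astype(np.uint8),cv2.MORPH_CLOSE,np.ones((5,5)))
    cn=max(cv2.findContours(k,0,1)[0],key=cv2.contourArea); hull=cv2.convexHull(cn)
    M=cv2.moments(hull); c=(M['m10']/M['m00'],M['m01']/M['m00'])
    bx=cv2.boxPoints(cv2.minAreaRect(hull))
    dd=d[k>0]; print(name,np.round(c,1),s, 'depth z',np.round(atdepth(m,*c,np.median(dd))[2],3), 'world',np.round(onplane(m,*c,zz),4))
    print('  box px',np.round(bx,1).tolist(),'\n  box w',[np.round(onplane(m,*b,zz)[:2],4).tolist() for b in bx])
# deck edges: left and right
g=p.astype(int).sum(2)
pts={}
for side in ('L','R'):
    P=[]
    for v in range(165,200):
        row=g[v]; 
        if side=='L':
            us=[u for u in range(255,292) if row[u]<250<=row[u+1]]; 
            if us: u=us[-1]; P.append(onplane(m,u+(250-row[u])/(row[u+1]-row[u]),v,.108)[:2])
        else:
            us=[u for u in range(318,350) if row[u]>=250>row[u+1]]
            if us: u=us[0]; P.append(onplane(m,u+(row[u]-250)/(row[u]-row[u+1]),v,.108)[:2])
    P=np.array(P,np.float32); 
    vx,vy,x0,y0=cv2.fitLine(P,cv2.DIST_HUBER,0,.01,.01).ravel(); 
    if vx<0: vx,vy=-vx,-vy
    print(side,len(P),'yaw deg',np.degrees(np.arctan2(vy,vx)),'pt',x0,y0)
E
python3 meas.py
```

```text
pink [289.2 183.3] [282 176  15  16  82] depth z 0.117 world [ 0.5485 -0.0528  0.12  ]
  box px [[281.29998779296875, 186.6999969482422], [285.8999938964844, 175.1999969482422], [297.29998779296875, 179.6999969482422], [292.70001220703125, 191.3000030517578]] 
  box w [[0.539, -0.0304], [0.572, -0.0439], [0.5586, -0.0758], [0.5257, -0.0622]]
tin [310.2 189.5] [305 184  12  12 102] depth z 0.125 world [ 0.5295 -0.1113  0.125 ]
  box px [[302.5, 189.5], [310.0, 182.0], [317.5, 189.5], [310.0, 197.0]] 
  box w [[0.5297, -0.0896], [0.5509, -0.1111], [0.5293, -0.1317], [0.5083, -0.1102]]
flap [307.1 155.2] [ 285  136   46   39 1252] depth z 0.13 world [ 0.6326 -0.1062  0.108 ]
  box px [[284.1000061035156, 166.3000030517578], [291.3999938964844, 135.3000030517578], [330.3999938964844, 144.39999389648438], [323.1000061035156, 175.39999389648438]] 
  box w [[0.6005, -0.0395], [0.6922, -0.0619], [0.664, -0.1743], [0.5728, -0.1507]]
L 35 yaw deg -14.137384 pt 0.55518824 0.013076224
R 35 yaw deg -13.839254 pt 0.54424065 -0.18234436
```

Crop: the pink compact with the silver pan is at crop (335,302), the gold tin at (422,327) and the flap's lower edge from (310,235) to (475,270).

The sizes agree: deck 192 mm wide, compact 35.6 mm, compact and tin 61 mm apart. Next I'll plan the tool pose: jaw axis along unit x, tilted 10° so the front finger goes lower.

```bash
cat > plan.py <<'E'
from h import *
from scipy.spatial.transform import Rotation as Ro
LIP=np.array([.587,-.0945,.108]); YAW=np.radians(-14.)
ex=np.array([np.cos(YAW),np.sin(YAW),0]); ey=np.array([-np.sin(YAW),np.cos(YAW),0]); ez=np.array([0,0,1.])
U=np.c_[ex,ey,ez]
def tou(p): return U.T@(np.asarray(p)-LIP)*1000
def tow(u): return LIP+U@(np.asarray(u)/1000)
def tool(th=10):
    t=np.radians(th); d=-np.sin(t)*ex-np.cos(t)*ez; a=np.cos(t)*ex-np.sin(t)*ez
    return np.c_[np.cross(a,d),a,d]
def target(rear,gap=85,L=160,th=10):  # rear inner tip, unit mm rel. lip
    R=tool(th); return tow(rear)+R[:,1]*gap/2e3-R[:,2]*L/1e3, R
def delta(p,R):
    s=bot.read_state(); R0=Ro.from_rotvec(s['tcp_rot']).as_matrix()
    print('t',round(s['time'],2),'q',np.round(s['q'],2),'F',np.round(s['wrist_force'],1),'w',round(s['width'],3))
    print('now u',np.round(tou(s['tool_pos']),1),'want u',np.round(tou(p),1))
    print('slide units',np.round(R0.T@(p-s['tool_pos'])/.025,2),'turn units',np.round(np.degrees(Ro.from_matrix(R0.T@R).as_rotvec())/4,2), 'slide in target axes',np.round(R.T@(p-s['tool_pos'])/.025,2))
E
python3 - <<'E'
from plan import *
p,R=target((-72,31,3)); hov=p-R[:,2]*.12
print(p,hov); delta(hov,R)
m=imaging.camera_model('top')
for n,(u,v),z in(('bottle',(241,176),.183),('compact',(289.2,183.3),.12),('tin',(310.2,189.5),.125)): print(n,np.round(tou(onplane(m,u,v,z)),1))
mw=imaging.camera_model('wrist'); print({k:np.round(v,4).tolist() for k,v in mw.items()})
E
```

```text
[ 0.59220778 -0.06384942  0.26118919] [ 0.61242659 -0.06889054  0.37936612]
t 0.1 q [ 1.12  0.26  1.61 -0.    1.27 -0.04] F [-0.3  0.8  0.1] w 0.998
now u [-480.   615.   295.5] want u [ 18.5  31.  271.4]
slide units [-23.55 -19.71   1.  ] turn units [ 2.05  1.77 20.05] slide in target axes [-23.36  19.8   -2.51]
bottle [-69.9 160.9  75. ]
compact [-47.4  31.2  12. ]
tin [-51.8 -30.1  17. ]
{'fovy': 65.5302, 'cx': 280.844, 'cy': 212.6665, 'k1': 0.0063, 'tool_from_camera': [[0.001, -0.9501, -0.3118, 0.0797], [1.0, 0.0008, 0.0007, -0.0011], [-0.0004, -0.3118, 0.9501, 0.031], [0.0, 0.0, 0.0, 1.0]]}
```

```bash
R='x'; python3 -m creep '[{"slide":[-0.98,-0.82,0],"angular":[0,0,0]},{"slide":[-0.98,-0.82,0],"angular":[0,0,0]},{"slide":[-0.98,-0.82,0],"angular":[0,0,0]},{"slide":[-0.98,-0.82,0],"angular":[0,0,0]},{"slide":[-0.98,-0.82,0],"angular":[0,0,0]}]' -1 20
```

```text
time: 0.52
tool_pos: [0.3416, 0.4742, 0.4039]
tcp_rot: [-0.641, -3.075, 0.002]
wrist_force: [0.4, -0.7, 0.6]
width: 1.006
```

```bash
python3 -m creep '[{"slide":[-0.98,-0.82,0],"angular":[0,0,0]},{"slide":[-0.98,-0.82,0],"angular":[0,0,0]},{"slide":[-0.98,-0.82,0],"angular":[0,0,0]},{"slide":[-0.98,-0.82,0],"angular":[0,0,0]},{"slide":[-0.98,-0.82,0],"angular":[0,0,0]}]'
python3 -m creep '[{"slide":[-0.98,-0.82,0],"angular":[0,0,0]},{"slide":[-0.98,-0.82,0],"angular":[0,0,0]},{"slide":[-0.98,-0.82,0],"angular":[0,0,0]},{"slide":[-0.98,-0.82,0],"angular":[0,0,0]},{"slide":[-0.98,-0.82,0],"angular":[0,0,0]}]'
python3 -m creep '[{"slide":[-0.98,-0.82,0],"angular":[0,0,0]},{"slide":[-0.98,-0.82,0],"angular":[0,0,0]},{"slide":[-0.98,-0.82,0],"angular":[0,0,0]},{"slide":[-0.98,-0.82,0],"angular":[0,0,0]},{"slide":[-0.98,-0.82,0],"angular":[0,0,0]}]'
python3 -m creep '[{"slide":[0,0,0],"angular":[0,0,1]},{"slide":[0,0,0],"angular":[0,0,1]},{"slide":[0,0,0],"angular":[0,0,1]},{"slide":[0,0,0],"angular":[0,0,1]},{"slide":[0,0,0],"angular":[0,0,1]}]'
python3 -m creep '[{"slide":[0,0,0],"angular":[0,0,1]},{"slide":[0,0,0],"angular":[0,0,1]},{"slide":[0,0,0],"angular":[0,0,1]},{"slide":[0,0,0],"angular":[0,0,1]},{"slide":[0,0,0],"angular":[0,0,1]}]'
python3 -m creep '[{"slide":[0,0,0],"angular":[0,0,1]},{"slide":[0,0,0],"angular":[0,0,1]},{"slide":[0,0,0],"angular":[0,0,1]},{"slide":[0,0,0],"angular":[0,0,1]},{"slide":[0,0,0],"angular":[0,0,1]}]'
python3 -m creep '[{"slide":[0,0,0],"angular":[0,0,1]},{"slide":[0,0,0],"angular":[0,0,1]},{"slide":[0,0,0],"angular":[0,0,1]},{"slide":[0,0,0],"angular":[0,0,1]},{"slide":[0,0,0],"angular":[0,0,0]}]'
python3 - <<'E'
from plan import *
p,R=target((-72,31,3)); hov=p-R[:,2]*.12
delta(hov,R)
E
```

```text
time: 0.93
tool_pos: [0.4128, 0.3311, 0.4042]
tcp_rot: [-0.642, -3.075, 0.001]
wrist_force: [1.4, 0.3, 0.1]
width: 0.999
time: 1.35
tool_pos: [0.4841, 0.1881, 0.4043]
tcp_rot: [-0.642, -3.075, 0.0]
wrist_force: [-0.1, -0.1, 0.6]
width: 1.001
time: 1.77
tool_pos: [0.5553, 0.0451, 0.4042]
tcp_rot: [-0.642, -3.074, 0.0]
wrist_force: [-0.2, 1.0, -0.9]
width: 1.0
time: 2.18
tool_pos: [0.5549, 0.0464, 0.404]
tcp_rot: [-1.172, -2.914, 0.001]
wrist_force: [-0.0, -0.4, 0.1]
width: 1.001
time: 2.6
tool_pos: [0.5549, 0.0467, 0.4041]
tcp_rot: [-1.659, -2.666, 0.001]
wrist_force: [0.1, -0.0, -0.5]
width: 0.999
time: 3.02
tool_pos: [0.5549, 0.0467, 0.4041]
tcp_rot: [-2.097, -2.338, 0.001]
wrist_force: [-0.1, 0.2, -0.5]
width: 1.002
time: 3.43
tool_pos: [0.5549, 0.0467, 0.4041]
tcp_rot: [-2.401, -2.025, 0.001]
wrist_force: [-0.4, -0.1, -0.0]
width: 1.001
t 3.43 q [0.04 0.04 1.86 0.   1.24 0.21] F [-0.4 -0.1 -0. ] w 1.001
now u [-65.3 129.2 296.1] want u [ 18.5  31.  271.4]
slide units [-4.17  3.05  0.99] turn units [2.48 0.1  1.07] slide in target axes [-3.93  3.47  0.39]
```

```bash
python3 -m creep '[{"slide":[0,0,0],"angular":[0.83,0.03,0.36]},{"slide":[0,0,0],"angular":[0.83,0.03,0.36]},{"slide":[0,0,0],"angular":[0.83,0.03,0.36]},{"slide":[-0.98,0.87,0.1],"angular":[0,0,0]},{"slide":[-0.98,0.87,0.1],"angular":[0,0,0]}]'
python3 -m creep '[{"slide":[-0.98,0.87,0.1],"angular":[0,0,0]},{"slide":[-0.98,0.87,0.1],"angular":[0,0,0]},{"slide":[0,0,0],"angular":[0,0,0]},{"slide":[0,0,0],"angular":[0,0,0]}]'
python3 - <<'E'
from plan import *
p,R=target((-72,31,3)); hov=p-R[:,2]*.12
delta(hov,R)
s=bot.read_state(); snap('wrist','w1'); np.savez('pics/w1s.npz',p=s['tool_pos'],r=s['tcp_rot'])
E
```

```text
time: 3.85
tool_pos: [0.5843, -0.0106, 0.3922]
tcp_rot: [-2.358, -1.855, 0.161]
wrist_force: [0.7, -0.3, -0.2]
width: 0.999
time: 4.18
tool_pos: [0.6132, -0.07, 0.3785]
tcp_rot: [-2.363, -1.846, 0.163]
wrist_force: [-0.5, -0.0, -1.1]
width: 1.0
t 4.18 q [-0.16  0.23  1.7   0.02  1.39  0.08] F [-0.5 -0.  -1.1] w 1.0
now u [ 19.5  30.1 270.5] want u [ 18.5  31.  271.4]
slide units [ 0.04 -0.05 -0.03] turn units [-0.02  0.    0.  ] slide in target axes [ 0.04 -0.05 -0.03]
```

View pics/w1.png

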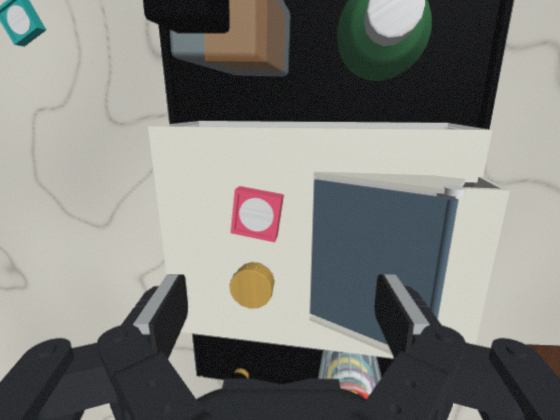

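Wrist view: compact (257,214), tin (252,286), lip edge along u≈313 (rows 175–315). The left (rear) fingertip is near (180,278) and the right (front) near (385,278). I'll measure these here.

```bash
cat > wm.py <<'E'
from plan import *
mw=imaging.camera_model('wrist'); TC=np.array(mw['tool_from_camera'])
def wray(s,u,v):
    R=Ro.from_rotvec(s['r']).as_matrix(); o=R@TC[:3,3]+s['p']; return o,R@TC[:3,:3]@ray(mw,u,v)
def wplane(s,u,v,z): o,r=wray(s,u,v); return o+r*(z-o[2])/r[2]
def wtool(u,v,d): return (TC[:3,:3]@(ray(mw,u,v)*d)+TC[:3,3])*1000
def wdepth(s,u,v,d): o,r=wray(s,u,v); return o+r*d
E
python3 - <<'E'
from wm import *
s=np.load('pics/w1s.npz'); z=np.load('pics/w1.npz'); p,d=z['p'],z['d']
hsv=cv2.cvtColor(p,cv2.COLOR_RGB2HSV).astype(int); H,S,V=[hsv[...,i] for i in range(3)]
def obj(mask,near,zz,nm):
    n,l,st,c=cv2.connectedComponentsWithStats(mask.astype(np.uint8)); i=min((i for i in range(1,n) if st[i,4]>200),key=lambda i:np.hypot(*(c[i]-near)))
    hull=cv2.convexHull(max(cv2.findContours((l==i).astype(np.uint8),0,1)[0],key=cv2.contourArea)); M=cv2.moments(hull); c=(M['m10']/M['m00'],M['m01']/M['m00'])
    bx=cv2.approxPolyDP(hull,6,True)[:,0]
    print(nm,np.round(c,1),'u',np.round(tou(wplane(s,*c,zz)),1),[np.round(tou(wplane(s,*b,zz))[:2],1).tolist() for b in bx], 'zdepth', np.round(tou(wdepth(s,*c,d[int(c[1]),int(c[0])]))[2],1))
obj((H>160)&(S>90),(257,214),.120,'compact'); obj((H>12)&(H<30)&(S>140)&(V>90),(252,286),.125,'tin'); obj((H>98)&(H<120)&(S>50)&(V>40)&(V<140),(370,260),.108,'flap')
for q in ((314,178),(313,200),(312,250),(311,300),(311,314)): print('lip',q,np.round(tou(wplane(s,*q,.108)),1))
for q in ((230,150),(180,200),(430,178),(470,260)): print(q,np.round(tou(wdepth(s,*q,d[q[1],q[0]])),1))
# cheek tops
for q in ((330,174),(380,177),(430,182),(460,190)): print('cheek',q,np.round(tou(wdepth(s,*q,d[q[1],q[0]])),1))
for q in ((183,280),(175,282),(170,279),(183,300),(160,300),(140,325),(380,280),(392,280),(395,282),(385,300),(410,305),(100,380),(450,380)): print('tip',q,np.round(wtool(*q,d[q[1],q[0]]),1),p[q[1],q[0]])
c=cv2.resize(p[255:375,90:480],None,fx=2,fy=2,interpolation=cv2.INTER_CUBIC); cv2.imwrite('pics/tips.png',c[:,:,::-1])
E
```

```text
compact [256.2 213.2] u [-45.2  31.5  12. ] [[-61.1, 49.7], [-24.6, 46.8], [-31.5, 9.7], [-65.9, 14.8]] zdepth 8.0
tin [252.1 285.2] u [-48.7 -27.9  17. ] [[-42.6, -8.4], [-33.1, -17.1], [-34.1, -35.2], [-52.6, -47.7], [-66.3, -27.7], [-55.6, -12.3]] zdepth 16.7
flap [378.6 257.1] u [48.8 -2.7 -0. ] [[-2.5, 56.3], [97.1, 45.8], [96.6, -51.2], [60.3, -80.7], [-2.0, -58.9]] zdepth 23.8
lip (314, 178) [-3.3 57.7 -0. ]
lip (313, 200) [-3.5 40.7 -0. ]
lip (312, 250) [-2.9 -0.9 -0. ]
lip (311, 300) [ -2.3 -47.1   0. ]
lip (311, 314) [ -1.9 -60.9  -0. ]
(230, 150) [-67.2  77.1   1.4]
(180, 200) [-113.    34.9   -0.7]
(430, 178) [74.5 63.3 12.4]
(470, 260) [97.9 17.8 38.2]
cheek (330, 174) [ 8.6 62.9  8.5]
cheek (380, 177) [42.3 63.1 13.9]
cheek (430, 182) [71.7 63.2 24.3]
cheek (460, 190) [82.5 63.7 45.6]
tip (183, 280) [  6.1 -42.7 158. ] [33 32 34]
tip (175, 282) [  9.5 -43.5 150.4] [39 41 43]
tip (170, 279) [  9.7 -46.2 152.5] [143 145 148]
tip (183, 300) [ -2.3 -42.7 155.4] [25 31 30]
tip (160, 300) [  9.6 -45.  137.1] [143 147 149]
tip (140, 325) [  9.4 -46.6 122.8] [171 173 174]
tip (380, 280) [  7.9  42.8 155.1] [12 14 10]
tip (392, 280) [ 10.1  46.5 151.3] [146 149 149]
tip (395, 282) [ 10.3  47.  149.3] [147 150 151]
tip (385, 300) [  2.9  43.1 147.5] [17 17 20]
tip (410, 305) [ 10.5  46.9 132.7] [143 148 149]
tip (100, 380) [  0.7 -53.9 108.6] [52 52 58]
tip (450, 380) [  8.9  45.7 100.5] [45 52 51]
```

View pics/tips.png

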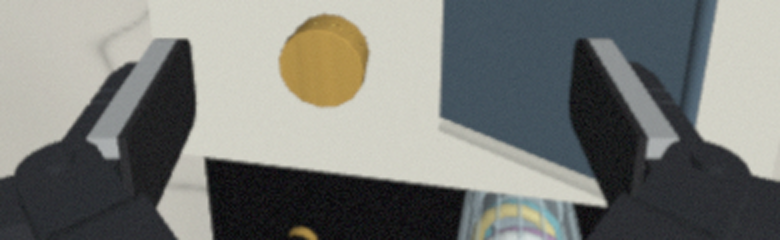

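Both views agree to about 2–3 mm, and the tip length of about 159 mm is confirmed. Descending, with a stop before contact.

```bash
python3 -m creep '[{"slide":[0,0,1],"angular":[0,0,0]},{"slide":[0,-0.05,1],"angular":[0,0,0]},{"slide":[0,0,0.8],"angular":[0,0,0]},{"slide":[0,0,0.4],"angular":[0,0,0]},{"slide":[0,0,0],"angular":[0,0,0]}]'
python3 - <<'E'
from plan import *
p,R=target((-74,31,3.5)); delta(p,R)
s=bot.read_state(); snap('wrist','w2'); np.savez('pics/w2s.npz',p=s['tool_pos'],r=s['tcp_rot'])
E
```

```text
time: 4.65
tool_pos: [0.5965, -0.0636, 0.2986]
tcp_rot: [-2.358, -1.848, 0.167]
wrist_force: [-0.2, -0.3, -0.2]
width: 0.999
t 4.65 q [-0.15  0.27  1.81  0.02  1.24  0.08] F [-0.2 -0.3 -0.2] w 0.999
now u [  1.8  32.3 190.6] want u [ -4.4  31.  153.7]
slide units [-0.05  0.02  1.5 ] turn units [-0.07  0.01  0.04] slide in target axes [-0.05  0.01  1.5 ]
```

View pics/w2.png

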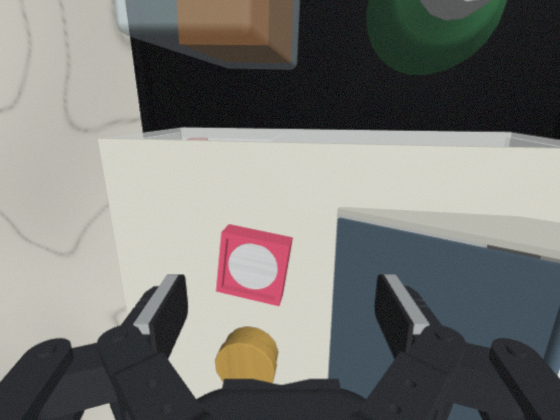

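Wrist view: compact (255,265), lip at u≈335, rear tip (184,277) clearly left of the compact, front tip (380,277) over the flap. One more numeric check from this closer view.

Run:
```python
from wm import *
s=np.load('pics/w2s.npz')
for nm,q,z in (('lip',(338,208),.108),('lip',(334,300),.108),('lip',(330,390),.108),('rearTop',(222,228),.12),('rearTop',(217,293),.12),('front',(292,237),.12),('front',(280,303),.12)): print(nm,np.round(tou(wplane(s,*q,z)),1))
R=Ro.from_rotvec(s['r']).as_matrix()
for y in(-42.6,42.6): print('tip',np.round(tou(s['p']+R@np.array([0,y,159.5])/1000),1))
```

```text
lip [-3.3 62.  -0. ]
lip [-2.4  8.5  0. ]
lip [ -1.4 -55.3  -0. ]
rearTop [-60.9  51.5  12. ]
rearTop [-65.9  12.9  12. ]
front [-24.8  49.4  12. ]
front [-30.7  10.9  12. ]
tip [-68.6  32.   41.3]
tip [15.2 32.3 26.1]
```

```bash
python3 -m creep '[{"slide":[-0.03,0.03,0.4],"angular":[0,0,0]},{"slide":[0,0,0.3],"angular":[0,0,0]},{"slide":[0,0,0.2],"angular":[0,0,0]},{"slide":[0,0,0],"angular":[0,0,0]}]'
python3 -m creep '[{"slide":[0,0,0.2],"angular":[0,0,0]},{"slide":[0,0,0.2],"angular":[0,0,0]},{"slide":[0,0,0.12],"angular":[0,0,0]},{"slide":[0,0,0],"angular":[0,0,0]},{"slide":[0,0,0],"angular":[0,0,0]}]'
python3 - <<'E'
from plan import *
p,R=target((-73,31,3.5)); delta(p,R)
s=bot.read_state(); snap('wrist','w3'); np.savez('pics/w3s.npz',p=s['tool_pos'],r=s['tcp_rot']); 
p,d=snap('scene','s3'); cv2.imwrite('pics/s3c.png',cv2.resize(p[130:290,200:400],None,fx=3.6,fy=3.6,interpolation=cv2.INTER_CUBIC)[:,:,::-1])
E
```

```text
time: 5.03
tool_pos: [0.5948, -0.0649, 0.2782]
tcp_rot: [-2.363, -1.848, 0.163]
wrist_force: [0.5, 0.5, 0.5]
width: 1.004
time: 5.45
tool_pos: [0.5926, -0.0644, 0.2656]
tcp_rot: [-2.362, -1.848, 0.163]
wrist_force: [-1.1, -0.1, 0.7]
width: 1.002
t 5.45 q [-0.15  0.29  1.84  0.02  1.18  0.08] F [-1.1 -0.1  0.7] w 1.002
now u [ -1.9  30.5 157.6] want u [ -3.4  31.  153.7]
slide units [ 0.02 -0.03  0.17] turn units [-0.01  0.01  0.02] slide in target axes [ 0.02 -0.03  0.17]
```

View pics/w3.png

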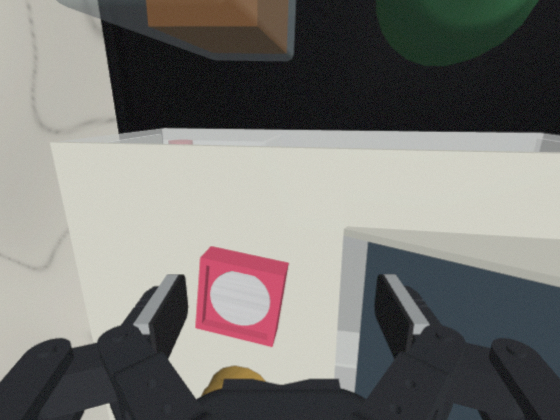

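View pics/s3c.png

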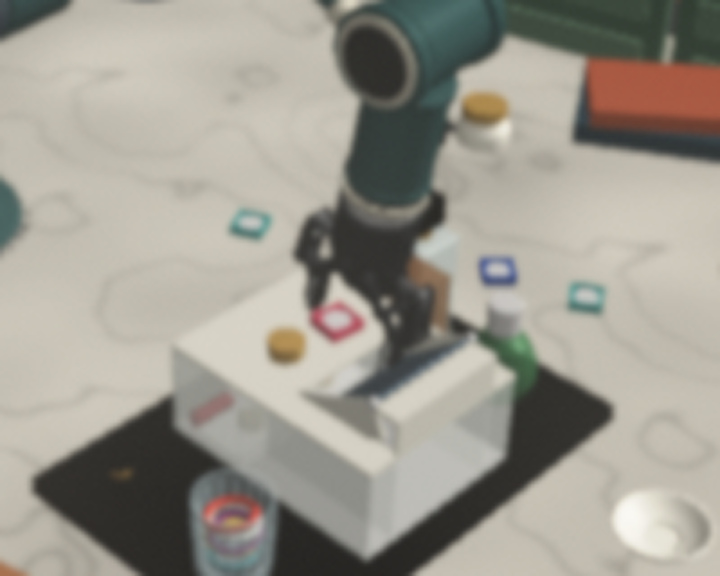

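The flap is already swung in by the front finger (a gap shows at u 345–365). The compact (240,297) has not moved, and the rear finger stands behind it. Now down 3 mm, then forward along unit x.

```bash
python3 -m creep '[{"slide":[0,0,0.13],"angular":[0,0,0]},{"slide":[0,0,0],"angular":[0,0,0]},{"slide":[0,0.2,-0.035],"angular":[0,0,0]},{"slide":[0,0.2,-0.035],"angular":[0,0,0]},{"slide":[0,0.2,-0.035],"angular":[0,0,0]}]'
python3 -m creep '[{"slide":[0,0.2,-0.035],"angular":[0,0,0]},{"slide":[0,0.2,-0.035],"angular":[0,0,0]},{"slide":[0,0,0],"angular":[0,0,0]}]'
python3 - <<'E'
from plan import *
p,R=target((-48,31,3.5)); delta(p,R)
s=bot.read_state(); snap('wrist','w4'); np.savez('pics/w4s.npz',p=s['tool_pos'],r=s['tcp_rot'])
E
```

```text
time: 5.97
tool_pos: [0.6074, -0.068, 0.2628]
tcp_rot: [-2.363, -1.848, 0.162]
wrist_force: [-1.9, 0.7, 0.5]
width: 1.002
time: 6.22
tool_pos: [0.6161, -0.0702, 0.2623]
tcp_rot: [-2.359, -1.846, 0.168]
wrist_force: [-10.5, 3.2, 5.5]
width: 1.0
t 6.22 q [-0.16  0.34  1.79  0.02  1.19  0.08] F [-10.5   3.2   5.5] w 1.0
now u [ 22.4  30.6 154.3] want u [ 21.6  31.  153.7]
slide units [ 0.01 -0.02  0.03] turn units [-0.09  0.01  0.02] slide in target axes [ 0.01 -0.02  0.03]
```

View pics/w4.png

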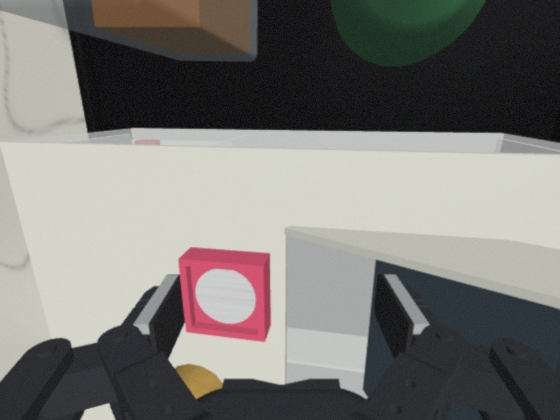

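The compact (225,295) slides along the deck with the rear finger, and the flap is open (gap u 288–375). A force of 11 N suggests the open knuckle is leaning near the hinge, so I'll close the jaws partly (which moves the rear finger forward) and raise the tool to offset the pads swinging forward.

```bash
python3 -m creep '[{"slide":[0,0,-0.12],"angular":[0,0,0]},{"slide":[0,0,-0.12],"angular":[0,0,0]},{"slide":[0,0,0],"angular":[0,0,0]}]' -0.6 20
python3 - <<'E'
from plan import *
s=bot.read_state(); print(s['width'],s['wrist_force'],tou(s['tool_pos'])); snap('wrist','w5'); np.savez('pics/w5s.npz',p=s['tool_pos'],r=s['tcp_rot'])
z=np.load('pics/w5.npz'); 
from wm import *
for q in ((210,285),(205,290),(360,285),(365,290)): print(q,np.round(wtool(*q,z['d'][q[1],q[0]]),1))
E
```

```text
time: 6.52
tool_pos: [0.6188, -0.0709, 0.2697]
tcp_rot: [-2.364, -1.85, 0.16]
wrist_force: [-0.6, -0.2, 1.0]
width: 0.798
0.7984691974714269 [-0.59456925 -0.20657712  0.9567644 ] [ 25.15185684  30.64263816 161.65889223]
(210, 285) [  4.1 -30.8 157.2]
(205, 290) [  0.8 -33.5 158.6]
(360, 285) [  6.2  34.  153.7]
(365, 290) [  8.2  34.3 146.5]
```

View pics/w5.png

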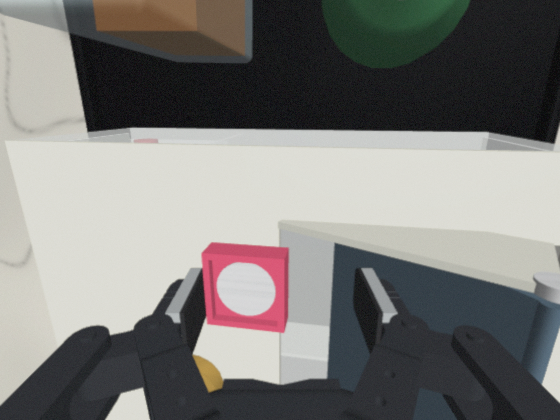

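```bash
python3 -m creep '[{"slide":[0,0.2,0.03],"angular":[0,0,0]},{"slide":[0,0.2,0],"angular":[0,0,0]},{"slide":[0,0.12,-0.02],"angular":[0,0,0]},{"slide":[0,0,0],"angular":[0,0,0]}]'
python3 - <<'E'
from plan import *
s=bot.read_state(); print(s['width'],s['wrist_force'],tou(s['tool_pos'])); snap('wrist','w6'); np.savez('pics/w6s.npz',p=s['tool_pos'],r=s['tcp_rot'])
E
```

```text
time: 6.9
tool_pos: [0.6264, -0.0724, 0.2645]
tcp_rot: [-2.352, -1.84, 0.176]
wrist_force: [-19.7, 5.3, 10.3]
width: 0.8
0.7996590708044827 [-19.68683106   5.32924683  10.33876505] [ 32.89870408  30.97603647 156.47148021]
```

View pics/w6.png

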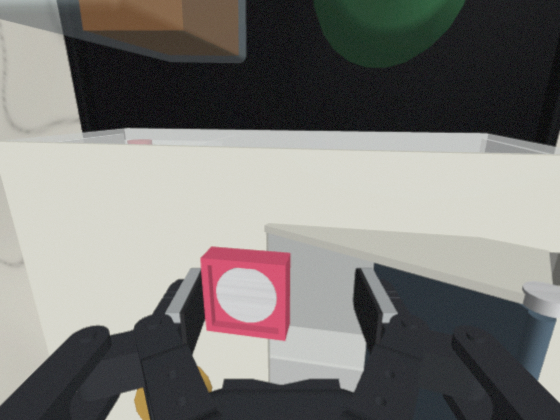

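Force is 23 N: the front knuckle is against the hinge area. I'll ease back 3 mm and let further jaw closing push the compact, which now overhangs the lip (front edge u=290, lip u=266).

```bash
python3 -m creep '[{"slide":[0,-0.2,-0.12],"angular":[0,0,0]},{"slide":[0,0,-0.08],"angular":[0,0,0]},{"slide":[0,0,0],"angular":[0,0,0]},{"slide":[0,0,0],"angular":[0,0,0]}]' -0.3
python3 - <<'E'
from plan import *
s=bot.read_state(); print(s['width'],s['wrist_force'],tou(s['tool_pos'])); snap('wrist','w7'); np.savez('pics/w7s.npz',p=s['tool_pos'],r=s['tcp_rot'])
E
```

```text
time: 7.28
tool_pos: [0.6269, -0.0728, 0.272]
tcp_rot: [-2.364, -1.849, 0.161]
wrist_force: [-0.8, 1.0, 1.7]
width: 0.653
0.6525590384981266 [-0.83653724  1.02235594  1.72873588] [ 33.51948708  30.67592092 163.99511907]
```

View pics/w7.png

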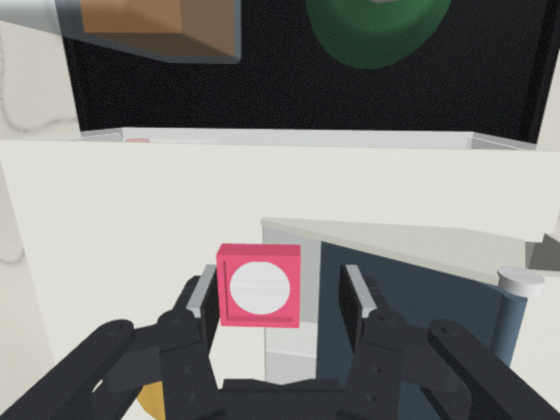

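```bash
python3 -m creep '[{"slide":[0,0.2,-0.035],"angular":[0,0,0]},{"slide":[0,0.1,-0.02],"angular":[0,0,0]},{"slide":[0,0,0],"angular":[0,0,0]}]'
python3 - <<'E'
from wm import *
s=bot.read_state(); print(s['width'],s['wrist_force'],tou(s['tool_pos'])); p,d=snap('wrist','w8'); S=dict(p=s['tool_pos'],r=s['tcp_rot'])
for q in ((335,280),(330,320),(420,280),(400,262),(350,250),(460,290)): print(q,np.round(tou(wdepth(S,*q,d[q[1],q[0]])),1),p[q[1],q[0]])
E
```

```text
time: 7.58
tool_pos: [0.6323, -0.0742, 0.2718]
tcp_rot: [-2.358, -1.844, 0.169]
wrist_force: [-13.0, 5.9, 8.2]
width: 0.65
0.6497286145314801 [-13.03206216   5.87702968   8.17113896] [ 39.06098917  30.7055777  163.79295335]
(335, 280) [ 34.2  19.  -27.6] [43 56 65]
(330, 320) [ 32.7  -8.5 -29.7] [49 60 65]
(420, 280) [64.8 48.5 19. ] [48 59 66]
(400, 262) [54.5 60.8 30.9] [184 183 174]
(350, 250) [38.7 60.  22.7] [145 147 141]
(460, 290) [73.6 53.3 32.2] [46 58 65]
```

View pics/w8.png

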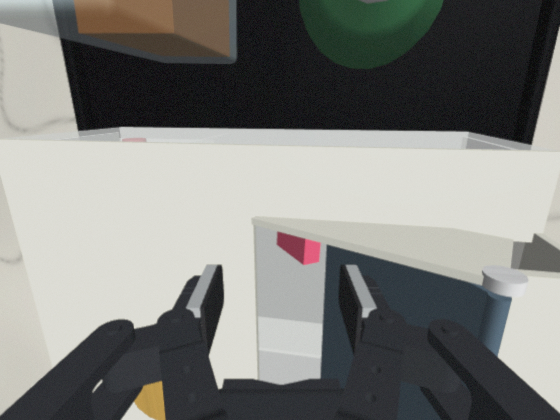

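The compact has tipped over the lip: only pink at (298,246) shows, inside the mouth. I'll check its height and whether it is on the bin floor before letting the flap shut.

Run:
```python
from wm import *
s=bot.read_state(); p,d=snap('wrist','w9'); S=dict(p=s['tool_pos'],r=s['tcp_rot'])
hsv=cv2.cvtColor(p,cv2.COLOR_RGB2HSV).astype(int); k=(hsv[...,0]>160)&(hsv[...,1]>90)
v,u=np.where(k); k2=(u>250)&(u<345)&(v>215)&(v<380); print(k2.sum(), u[k2].min(),u[k2].max(),v[k2].min(),v[k2].max())
P=np.array([tou(wdepth(S,a,b,d[b,a])) for a,b in zip(u[k2],v[k2])]); print(np.round(P.min(0)),np.round(P.max(0)),np.round(np.median(P,0)))
p,d=snap('scene','s9'); cv2.imwrite('pics/s9c.png',cv2.resize(p[180:280,230:350],None,fx=6,fy=6,interpolation=cv2.INTER_CUBIC)[:,:,::-1])
```

```text
686 283 325 234 262
[ -5.   5. -85.] [ 33. 110. 133.] [ 13.  14. -79.]
```

View pics/s9c.png

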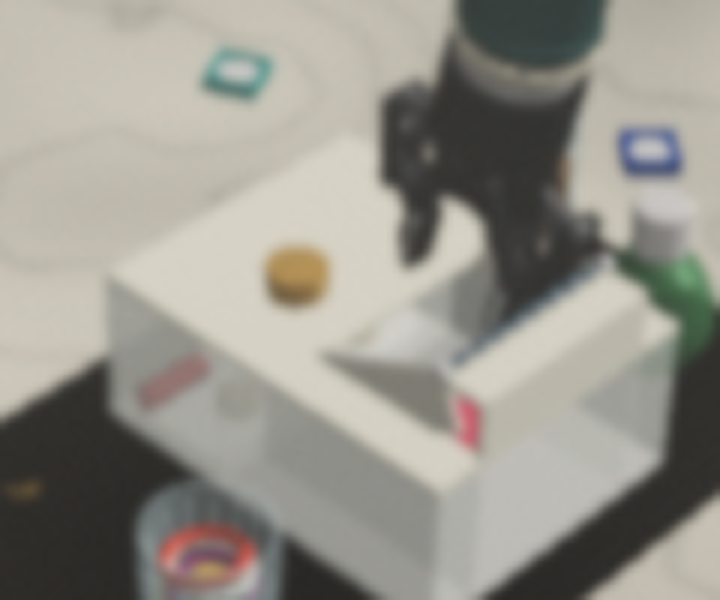

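View pics/w9.png

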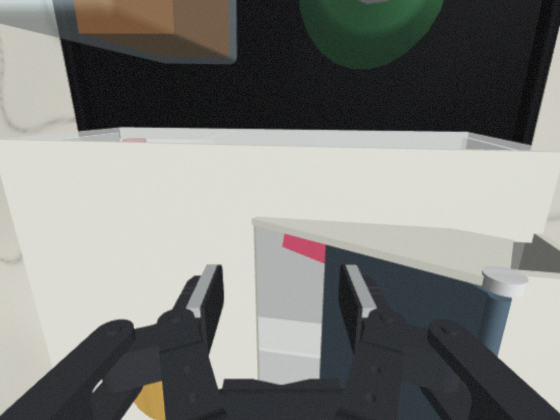

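The compact lies at about z −80 mm relative to the deck, which is the bin floor (its top should be at −84). The jaws are empty and the tin (299,275 in the scene crop) is untouched. Now back off the hinge and lift out, letting the flap follow the finger shut.

```bash
python3 -m creep '[{"slide":[0,-0.2,0.035],"angular":[0,0,0]},{"slide":[0,-0.2,0.035],"angular":[0,0,0]},{"slide":[0,-0.03,-0.2],"angular":[0,0,0]},{"slide":[0,-0.04,-0.25],"angular":[0,0,0]},{"slide":[0,-0.04,-0.25],"angular":[0,0,0]}]'
python3 -m creep '[{"slide":[0,-0.04,-0.25],"angular":[0,0,0]},{"slide":[0,-0.04,-0.25],"angular":[0,0,0]},{"slide":[0,-0.04,-0.25],"angular":[0,0,0]},{"slide":[0,-0.05,-0.3],"angular":[0,0,0]},{"slide":[0,-0.05,-0.3],"angular":[0,0,0]}]'
python3 -m creep '[{"slide":[0,-0.1,-0.6],"angular":[0,0,0]},{"slide":[0,-0.15,-0.9],"angular":[0,0,0]},{"slide":[0,-0.15,-0.9],"angular":[0,0,0]},{"slide":[0,-0.15,-0.9],"angular":[0,0,0]},{"slide":[0,0,0],"angular":[0,0,0]}]'
python3 - <<'E'
from wm import *
s=bot.read_state(); print(s['width'],s['wrist_force'],tou(s['tool_pos'])); p,d=snap('wrist','w10')
p,d=snap('scene','s10'); cv2.imwrite('pics/s10c.png',cv2.resize(p[150:310,210:390],None,fx=4.2,fy=3.7,interpolation=cv2.INTER_CUBIC)[:,:,::-1])
E
```

```text
time: 8.15
tool_pos: [0.6245, -0.0724, 0.2903]
tcp_rot: [-2.363, -1.849, 0.162]
wrist_force: [-1.2, 0.4, 0.5]
width: 0.654
time: 8.57
tool_pos: [0.625, -0.0724, 0.3251]
tcp_rot: [-2.364, -1.849, 0.161]
wrist_force: [-0.4, 0.6, 0.6]
width: 0.651
time: 8.98
tool_pos: [0.6269, -0.0727, 0.4144]
tcp_rot: [-2.369, -1.854, 0.152]
wrist_force: [0.4, -0.5, 0.9]
width: 0.647
0.6465165908899714 [ 0.42902185 -0.46313194  0.93729568] [ 33.42757315  30.82025834 306.43835313]
```

View pics/w10.png

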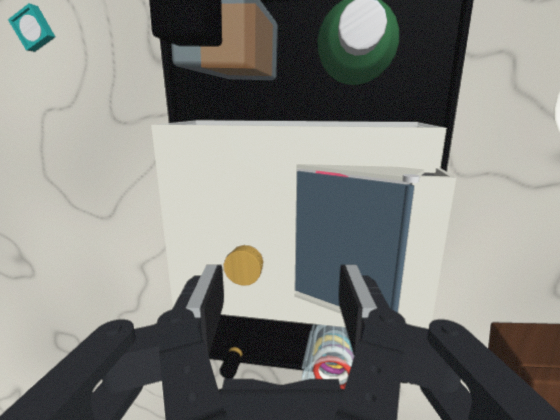

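View pics/s10c.png

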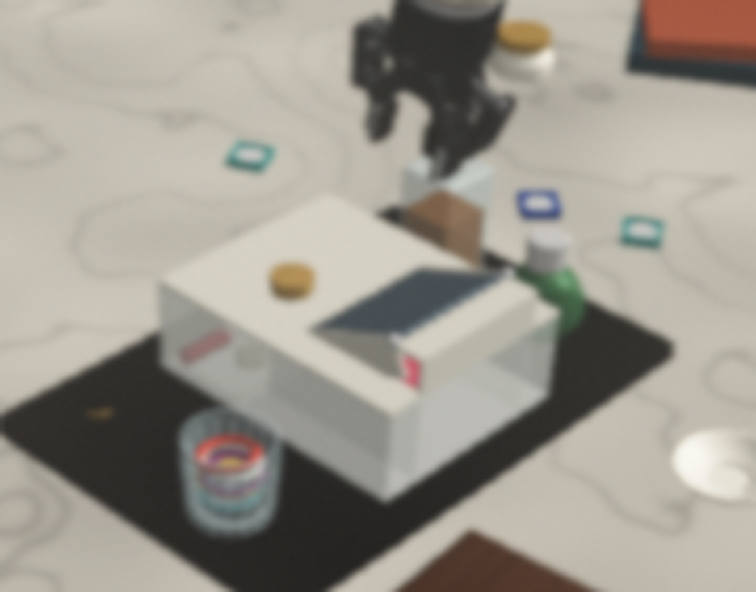

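The flap is shut and the tin is in place. Small pink slivers show at wrist (330,173) and scene crop (412,372). I'll trace both rays to confirm they meet on the bin floor, not on the flap.

Run:
```python
from wm import *
s=bot.read_state(); S=dict(p=s['tool_pos'],r=s['tcp_rot']); z=np.load('pics/w10.npz')
m=imaging.camera_model('scene'); zs=np.load('pics/s10.npz')
def pink(p,box):
    hsv=cv2.cvtColor(p,cv2.COLOR_RGB2HSV).astype(int); k=(hsv[...,0]>160)&(hsv[...,1]>90); v,u=np.where(k); b=(u>=box[0])&(u<box[1])&(v>=box[2])&(v<box[3]); return u[b],v[b]
for nm,(u,v),f,d in (('wrist',pink(z['p'],(290,400,150,190)),lambda a,b,h:wplane(S,a,b,.108+h/1000),z['d']),('scene',pink(zs['p'],(295,325,235,265)),lambda a,b,h:onplane(m,a,b,.108+h/1000),zs['d'])):
    print(nm,len(u),u.min(),u.max(),v.min(),v.max()); c=(u.mean(),v.mean())
    for h in (30,10,-40,-84,-90): print(h,np.round(tou(f(*c,h))[:2]))
    if nm=='wrist': print('depth pts',np.round([tou(wdepth(S,a,b,d[b,a])) for a,b in zip(u[::6],v[::6])]))
    else: print('depth pts',np.round([tou(atdepth(m,a,b,d[b,a])) for a,b in zip(u[::4],v[::4])]))
p=z['p']; cv2.imwrite('pics/w10c.png',cv2.resize(p[150:320,270:430],None,fx=4.5,fy=3.5,interpolation=cv2.INTER_CUBIC)[:,:,::-1])
```

```text
wrist 78 316 346 171 176
30 [23. 62.]
10 [23. 58.]
-40 [22. 48.]
-84 [21. 40.]
-90 [21. 38.]
depth pts [[   5.   41.  -89.]
 [  12.   41.  -89.]
 [  11.   40.  -89.]
 [  17.   40.  -89.]
 [  13.   57.    3.]
 [  15.   39.  -89.]
 [  22.   39.  -87.]
 [  28.   38.  -97.]
 [  21.   38.  -88.]
 [  27.   38.  -89.]
 [  34.   37.  -98.]
 [  31.   37.  -89.]
 [  37.   35. -100.]]
scene 16 307 309 247 253
30 [107. -71.]
10 [ 92. -53.]
-40 [55. -9.]
-84 [23. 31.]
-90 [18. 36.]
depth pts [[ 13.  37. -81.]
 [ 18.  32. -84.]
 [ 24.  31. -85.]
 [ 32.  27. -81.]]
```

View pics/w10c.png

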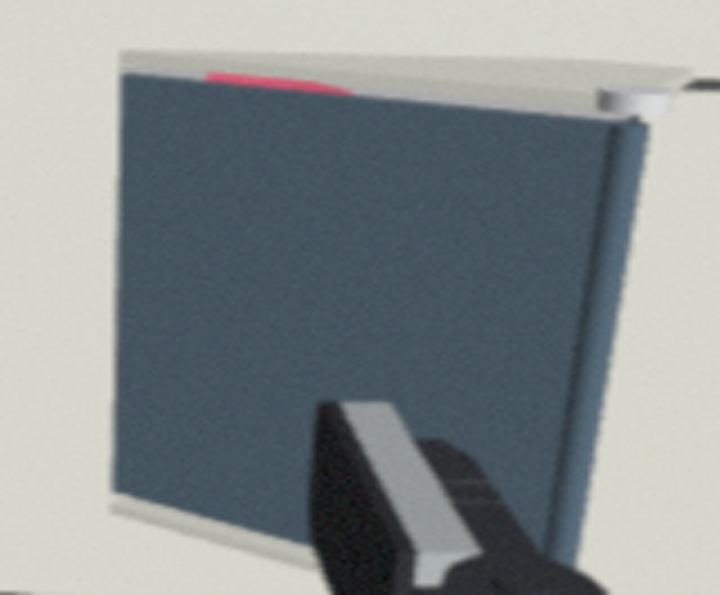

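Both rays meet at unit (≈20, ≈35, −85), so the compact is on the bin floor, seen through the side slit. Last I'll compare the tin and the neighbours with the start, then hand in.

Run:
```python
from plan import *
z=np.load('pics/scene0.npz')['p']; p,d=snap('scene','s11')
def tin(p):
    h=cv2.cvtColor(p,cv2.COLOR_RGB2HSV).astype(int); k=(h[...,0]>12)&(h[...,0]<30)&(h[...,1]>120); v,u=np.where(k); b=(u>268)&(u<292)&(v>215)&(v<238); return u[b].mean().round(2),v[b].mean().round(2),b.sum()
print('tin px before/after',tin(z),tin(p))
df=(np.abs(z.astype(int)-p).sum(2)>90).astype(np.uint8); df=cv2.morphologyEx(df,cv2.MORPH_OPEN,np.ones((3,3)))
n,l,s,c=cv2.connectedComponentsWithStats(df); print([(s[i].tolist()) for i in range(1,n)])
s=bot.read_state(); print(s['time'],s['wrist_force'])
print(order.finish_job())
```

```text
tin px before/after (np.float64(279.36), np.float64(225.15), np.int64(39)) (np.float64(279.31), np.float64(225.09), np.int64(35))
[[160, 0, 21, 9, 117], [181, 0, 4, 3, 12], [205, 0, 20, 7, 96], [228, 0, 3, 3, 9], [172, 0, 129, 142, 5156], [138, 3, 63, 141, 3002], [203, 9, 29, 28, 496], [302, 8, 31, 79, 1157], [257, 26, 6, 11, 45], [267, 33, 4, 5, 17], [274, 41, 5, 4, 18], [279, 45, 24, 27, 404], [280, 70, 5, 5, 22], [301, 74, 19, 20, 200], [287, 78, 12, 11, 71], [320, 89, 4, 5, 16], [330, 89, 4, 4, 16], [307, 91, 18, 21, 289], [293, 119, 40, 72, 1818], [145, 133, 14, 23, 190], [190, 143, 5, 7, 32], [169, 152, 3, 3, 9], [312, 195, 6, 5, 25], [292, 214, 4, 3, 12], [286, 216, 15, 9, 80], [307, 249, 3, 3, 9]]
9.1333 [-0.41102274  0.01040444 -0.2261432 ]
the job is handed in; nothing more can be done
None
```

The pink compact is in the bin and the flap is shut again. I handed the job in at 9.1 s.

I held the flap open with the front finger. The rear finger slid the compact over the lip, first by moving the tool forward and then by partly closing the jaws. The compact was not pinched or lifted. The flap was let shut only after the compact had dropped.

- **Compact:** two camera views place it on the bin floor, about 85 mm below the deck.
- **Tin:** it moved less than 0.1 pixel between the start and end pictures.
- **Rest of the scene:** in the scene camera, the changes are at the arm, where the compact had lain, and at the sliver of it now visible in the bin. One small patch beside the bottle was not traced. The bottle showed no shift in the pictures I viewed.
- **Force at the end:** about zero, with the robot touching nothing.

**Disagreements:** while I pushed, the front finger or its knuckle pressed near the hinge, reaching 23 N at the wrist. I backed off, and the last push reached about 16 N. The top and wrist cameras disagreed by 2–3 mm on the lip's position, which I allowed for.

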